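# Set the reel brake and jog the jar labeller

### The arm

A 6-joint arm with a two-finger parallel gripper is mounted at the origin on the work surface. World frame = base frame: x ahead of the robot, y to its left, z up, the work surface at z = 0. Lengths are in m, angles in degrees, forces in N, time in s.
With the tool pointing down it reaches from about 0.25 to 0.775 m from the base axis. Payload 4 kg.
Tool frame: the origin (TCP) lies midway between the tips of the shut fingers; the grasp point (between the pads) lies 19 mm behind it; z points along the fingers, y is the line along which they close (so a half turn about z gives the same grasp; the last joint's range is limited). The gripper opens to 85 mm and grips with 20 to 120 N. Pads are 22 mm wide; open, the fingers measure 114 mm over their backs; the gripper's body (76 mm by 85 mm) begins 54 mm behind the grasp point. The pads swing forward as they close: fully open they stand 13 mm farther back than shut.
Start: joints at [64.624, 4.996, 78.535, -0, 96.463, -5.907], TCP at [0.183, 0.519, 0.231] pointing down, gripper open.
Joint ranges: [-177.83, 177.83], [-43.37, 116.18], [15.69, 146.23], [-61.86, 241.86], [9.47, 152.12], [-147.06, 147.06]. Speed limits (degrees/s): [159.86, 159.86, 180, 180, 180, 180].

### API

Orientations are given as [roll, pitch, yaw] about the fixed x, y, z axes, in that order (R = Rz(yaw) Ry(pitch) Rx(roll)).
In Python, from rig import env gives the robot as it stands. The module is installed in compiled form; this text tells all that it offers. Calls block until the motion is done:
- env.move_to(position, orientation): joint-space move of the TCP to a pose.
- env.move_l(position, v=0.15, frame=None, threshold=None): straight line of the TCP; frame=None keeps the orientation; v is the mean speed in m/s. With threshold (N) it stops when the force on the tool has changed by that much, and returns True; else False.
- env.goto_joints(angles): joint-space move.
- env.grip(opening, squeeze=None): finger opening in m; squeeze is the grip in N (None keeps the last); returns when the fingers have stopped.
- env.hold(seconds).
- env.ik(position, orientation): joint angles nearest the present ones, or None.
- env.read_state(): the state.
- env.snapshot(name): name is "scene" or "top"; returns the picture (480x640x3 uint8, red, green, blue); there is no depth.
- env.calibration(name): a dict with "mtx" (3x3 intrinsics, pixels), "extrinsics" (4x4, takes a point from world to camera coordinates). Camera axes: x right, y up, looking along -z (the intrinsics and any distortion apply to the point x, -y, -z); pixel columns grow to the right and rows downward; lengths in m; the calibration is good to about 2 mm. A picture is of the moment at which its call begins. calibration takes no time and is no camera call.
A pose or a line that the arm cannot do raises env.MotionError and nothing moves.
- env.finish_job(): hands the job in; it is judged then, once.
Trained networks look in the newest picture that a camera, given by its name, has taken for a name from the list of things; names that differ only in an ending like _2 or _b are one class to them, and where a whole thing is asked for, a point or a joint stands for the part that bears it (a point fixed in the world has none). Each returns a list of dicts, best first, with "p" (0 to 1); they miss things now and then, are a little off and sometimes report something else, mostly with a low value. They report only what shows in the picture. A call takes as long as a camera call. They do not tell look-alikes from the thing itself.
- env.recognise(camera, query): "box" ([centre column, centre row, width, height] in pixels, round what is visible of it).
- env.outline_of(camera, query): "pixels" (480x640 bool, what is visible of it) and "box" ([centre column, centre row, width, height] in pixels, round what is visible of it).
- env.landmark_of(camera, query): "at" ([row, column] in pixels: a listed point, or the origin of a listed thing).
The state is a dict: "clock": time; "qpos": joint angles; "dq": joint speeds; "effort": joint torques, N m; "ee_pos": TCP position; "tool_rot": TCP orientation; "wrist_force": force on the tool from outside, world axes, zero at the start; "wrist_torque": the same for the moment, N m; "grip_width": finger opening in m; "finger_force": force on a finger pad.
Only numpy, scipy, OpenCV 4.12 (cv2) and the standard library are available. Lean on these libraries where they do the work, as an engineer would, in place of code of your own. Each camera call takes 0.05 s, during which the arm holds its last target. There are 200 camera calls.

### The job

Get the jar labeller ready for its next run: lift the steel brake saddle by its fin and hang it astride the bare stretch of the label-reel bar, lowering it until it rests there (do not let it drop), and let go of it. Then twist the bar-grip knob on the control box clockwise all the way to its stop, hold it there for about half a second, and release it so that it comes back to rest. Do not press the mushroom stop button, and leave the jars and other things on the table where they are.

Things in the scene. Friction and masses are not known exactly. Their poses are not given: they have to be found in the camera images.
- saddle: Loose dark steel brake saddle, 0.6 kg, 66 (x) x 50 (y) x 148 high: two legs 70 high (inner faces at x = +-25) under a gabled roof, inside an inverted V open below and at both y ends. On the ridge (111 high) an upright fin 12 thick (x), 36 long (y), up to 148. Starts standing on its legs. Origin: centre of underside; z up, y along the ridge; a half turn about z looks the same.
- saddle_seat (a point): Point of the saddle, 86 above its feet, inside under the ridge: when the saddle sits on the bar this lies on the bar's axis. Axes as the saddle.
- saddle_fin (a point): Point at which to grip the fin, 132 above the saddle's feet: 16 below the fin's top, 21 above the ridge. Axes as the saddle; close the fingers along x.
- stand: Fixed label-reel stand: grey base 90 (x) x 280 (y) x 12, a post (30 x 12, 127 high) at each end, and between them a level round steel bar, 18 thick, along y, axis 110 above the table. A paper label reel, 80 in diameter (top 150 above the table), fills its +y end (y = 57 to 117). Origin: centre of underside, z up.
- bar_mid (a point): On the bar's axis, 110 above the table, at the middle of its bare stretch (185 long, between the -y post and the reel). y runs along the bar, towards the reel; z up.
- panel: Fixed control box, 200 (x) x 170 (y), top plate 87 high. On top, 45 towards the robot's side (-x) of its centre, the bar-grip knob; towards the back (x = +50, y = +45) the mushroom stop button. Origin: centre of underside, z up.
- knob_grip (a point): On the upright axis of the bar-grip knob, at the height to grip (120 above the table, 7 below the knob's top). The grip bar is 48 long (x of this point), 13 thick (y) and 30 high, standing on a disc 52 in diameter whose top is 97 above the table. The point turns with the knob; z up.
- knob (a joint): Spring-return knob: 0 at rest, grows as it is turned clockwise seen from above, hard stop at 1.05 rad. A spring (about 0.15 N m at the stop) brings it back to 0 when released.
- stop_button (a joint): Round mushroom stop button, 40 across, on a square housing on the control box: 0 up, grows to 0.006 m pressed.
- jar0: Bystander: the jar in the middle of the table; closed amber jar with black lid, 66 across, 72 high. Origin: centre of underside.
- jar1: Bystander: a jar nearer the robot, to its left; closed amber jar with black lid, 66 across, 72 high. Origin: centre of underside.
- jar2: Bystander: a jar nearer the robot, to its right; closed amber jar with black lid, 66 across, 72 high. Origin: centre of underside.
- core: Bystander: empty cardboard reel core, ring 84 across, 60 high, standing at the back. Origin: centre of underside.
- mug: Bystander: white mug, 76 across, 85 high, at the far left. Origin: centre of underside.
- wrench: Bystander: steel wrench 180 long lying at the far right. Origin: centre of underside.
- lid_tray: Bystander: empty grey tray 100 x 120 x 50 at the far left. Origin: centre of underside.
Mind the look-alikes: they are no part of the job. What is shaped like the saddle but orange or red is not meant.

How it is judged (in metres and radians):
On the way, in this order (a step that is already met when the one before it is completed fails the run):
1. the saddle hangs astride the bare stretch of the bar, let go and at rest (x of saddle_seat in the frame of bar_mid between -0.008 and 0.008 m and z of saddle_seat in the frame of bar_mid between -0.008 and 0.008 m and y of saddle_seat in the frame of bar_mid between -0.075 and 0.075 m and angle between saddle's own z axis and vertical below 0.35 rad and angle between the y axis of saddle and the y axis of bar_mid, either way round below 0.25 rad and linear speed of saddle below 0.03 m/s and contact force between the fingers and saddle below 0.1 N), for 0.3 s.
2. the knob is twisted clockwise to its stop and held there a moment, the saddle still on the bar (all of step 1 and value of joint knob above 0.98 rad), for 0.2 s.
At the end, for the whole second after the job is handed in: Saddle astride the bare bar, released, at rest: seat point within 8 mm of the bar axis, 75 mm of bar_mid along it, leaning under 0.35 rad, ridge within 0.25 rad of the bar. Knob, after being held 0.2 s beyond 0.98 rad, back below 0.1 rad; stop button up (all of step 1 and value of joint knob below 0.1 rad and value of joint stop_button below 0.003 m); the robot touches nothing.
It fails at once if the stop button is pressed (value of joint stop_button above 0.003 m).
It fails at once if the saddle is dropped (moves faster than 0.6 m/s out of the fingers) (linear speed of saddle above 0.6 m/s and contact force between the fingers and saddle below 0.1 N).
It fails at once if a bystander is moved more than 30 mm (distance of any of jar0, jar1, jar2, core, mug, wrench, lid_tray from where it was at the start of the episode above 0.03 m).
It also fails if it takes over 67 s, if anything falls off the work surface, if the arm or the gripper's body presses on something with over 40 N, if the wrist force passes 120 N, or if a joint passes its speed limit or range.

## Working session

There is one attempt and no reset: what is moved stays moved. The work goes in short steps, each a Python script; the robot and the scene stay as the last script left them, time stands still between calls to the robot, and variables do not carry over. Pictures are saved under pics/ and viewed, at most 10 in all, crops included, and the job is handed in when it is done.

```bash
mkdir -p pics
python3 - <<'E'
from rig import env
import cv2
for c in("scene","top"):
    im=env.snapshot(c); cv2.imwrite(f"pics/{c}0.png",im[:,:,::-1])
    k=env.calibration(c); print(c,k)
    for q in("saddle","stand","panel","knob"):
        print(q,[(round(d["p"],2),[round(float(x)) for x in d["box"]]) for d in env.recognise(c,q)])
    for q in("saddle","saddle_fin","saddle_seat","bar_mid","stand","knob_grip","panel"):
        print(q,[(round(d["p"],2),[round(float(x),1) for x in d["at"]]) for d in env.landmark_of(c,q)])
print(env.read_state())
E
```

```text
scene {'mtx': array([[459.41991675,   0.        , 317.29225771],
       [  0.        , 459.41991675, 232.34267621],
       [  0.        ,   0.        ,   1.        ]]), 'extrinsics': array([[-0.83092814,  0.55627663,  0.01071182,  0.42600305],
       [-0.33582073, -0.51679039,  0.78749738,  0.08517728],
       [ 0.44360215,  0.65075648,  0.6162249 , -1.41681325],
       [ 0.        ,  0.        ,  0.        ,  1.        ]])}
saddle [(0.95, [375, 262, 38, 61]), (0.93, [486, 267, 41, 64]), (0.9, [348, 233, 25, 50]), (0.63, [307, 225, 31, 50])]
stand [(0.79, [354, 347, 89, 154]), (0.21, [375, 263, 36, 62])]
panel [(0.94, [227, 219, 91, 76])]
knob [(0.52, [242, 197, 18, 24])]
saddle [(0.93, [278.1, 421.5]), (0.87, [283.5, 375.1]), (0.62, [253.9, 346.5]), (0.59, [242.6, 303.6]), (0.58, [285.7, 479.8])]
saddle_fin [(0.93, [202.2, 303.4]), (0.9, [241.3, 428.4]), (0.74, [245.7, 490.9]), (0.15, [285.9, 279.9])]
saddle_seat [(0.95, [221.5, 302.7]), (0.9, [255.3, 422.6]), (0.86, [258.0, 376.0]), (0.68, [262.6, 485.7]), (0.59, [227.5, 346.2])]
bar_mid [(0.62, [315.1, 343.8])]
stand [(0.77, [360.
[... 1328 characters left out ...]
[(0.62, [200.1, 413.1])]
{'clock': 1.2, 'qpos': array([ 6.46239779e+01,  4.99441781e+00,  7.85340613e+01, -6.74421122e-04,
        9.64644617e+01, -5.90620040e+00]), 'dq': array([-0.04649972,  0.01415771, -0.13571019,  0.04928964,  0.02133895,
       -0.0046373 ]), 'effort': array([-4.54822884e-04, -3.51716208e+01, -3.13467050e+01,  4.39810194e-06,
        2.89202262e-05,  1.12099829e-05]), 'ee_pos': array([0.1833257 , 0.51856261, 0.23136902]), 'tool_rot': array([1.79993047e+02, 1.39296023e-03, 1.60530102e+02]), 'wrist_force': array([ 0.54149228,  0.31748505, -0.18027087]), 'wrist_torque': array([-0.05428425, -0.01645628, -0.02560473]), 'finger_force': 0.0, 'grip_width': 0.08581291763271667}
```

Run:
```python
import cv2
a=cv2.imread("pics/scene0.png");b=cv2.imread("pics/top0.png")
cv2.imwrite("pics/scene_crop.png",cv2.resize(a[140:440,180:580],None,fx=2,fy=2,interpolation=2))
cv2.imwrite("pics/top_crop.png",cv2.resize(b[140:370,130:470],None,fx=2.35,fy=2.35,interpolation=2))
```

```text
(no output)
```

View pics/scene_crop.png

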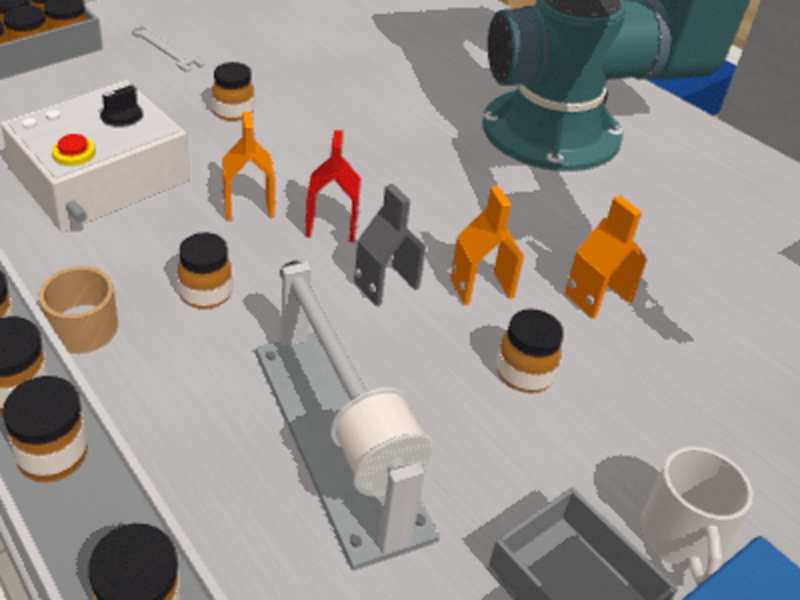

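View pics/top_crop.png

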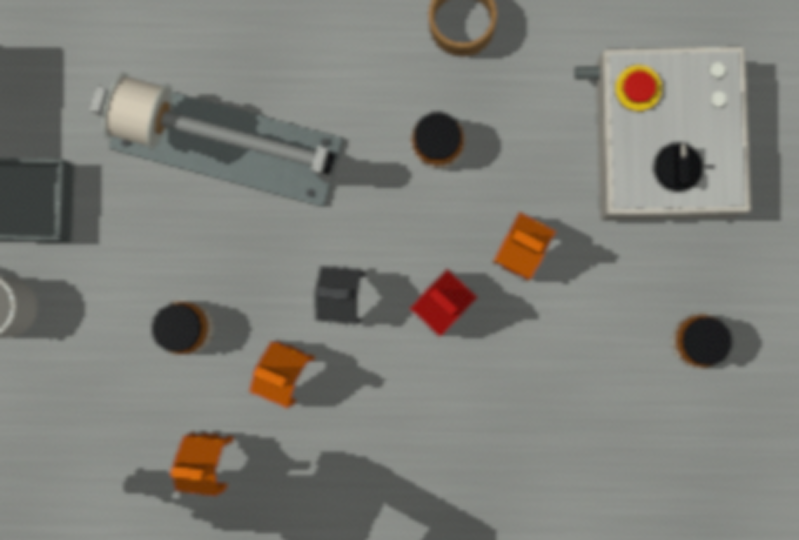

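View pics/top0.png

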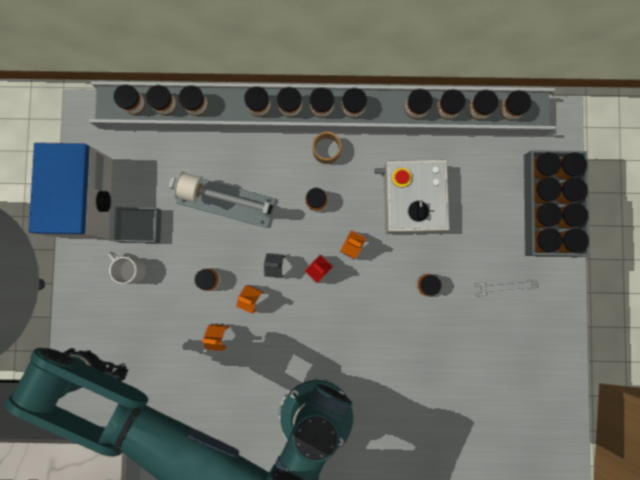

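Saddle-shaped things in the top view: orange (354,244), red (318,269), dark grey (275,265), orange (249,298), orange (215,336). The dark grey one is the steel saddle, at scene (375,262), and both crops confirm it. Next I'll fit poses to the outlines.

```bash
cat > fit.py <<'E'
import numpy as np, cv2
from scipy.optimize import differential_evolution, minimize
from rig import env
C={c:env.calibration(c) for c in("scene","top")}
def proj(c,P):
    P=np.atleast_2d(P);E=C[c]["extrinsics"];q=P@E[:3,:3].T+E[:3,3]
    q=q*[1,-1,-1];q=q@C[c]["mtx"].T
    return q[:,:2]/q[:,2:]
def ray(c,uv,z):
    E=C[c]["extrinsics"];R=E[:3,:3];o=-R.T@E[:3,3]
    d=np.linalg.solve(C[c]["mtx"],[uv[0],uv[1],1.])*[1,-1,-1];d=R.T@d
    return (o+d*(z-o[2])/d[2])[:2]
def box(x0,x1,y0,y1,z0,z1): return np.array([[x,y,z] for x in(x0,x1) for y in(y0,y1) for z in(z0,z1)])/1e3
def cyl(ax,c0,c1,r,a,b,n=24):
    t=np.linspace(0,2*np.pi,n,endpoint=False);o=[]
    for h in(a,b):
        for k in t:
            p=[c0+r*np.cos(k),c1+r*np.sin(k)];p.insert(ax,h);o.append(p)
    return np.array(o)/1e3
def prism(prof,y0,y1): return np.array([[x,y,z] for x,z in prof for y in(y0,y1)])/1e3
SAD=[box(25,33,-25,25,0,70),box(-33,-25,-25,25,0,70),prism([(33,70),(0,111),(0,100),(25,70)],-25,25),
 prism([(-33,70),(0,111),(0,100),(-25,70)],-25,25),box(-6,6,-18,18,105,148)]
STAND=[box(-45,45,-140,140,0,12),box(-15,15,-140,-128,0,127),box(-15,15,128,140,0,127),cyl(1,0,110,9,-134,134),cyl(1,0,110,40,57,117)]
PANEL=[box(-100,100,-85,85,0,87)]
KNOB=[cyl(2,0,0,26,87,97),box(-24,24,-6.5,6.5,97,127)]
def place(parts,p):
    c,s=np.cos(p[2]),np.sin(p[2]);R=np.array([[c,-s,0],[s,c,0],[0,0,1]])
    return [q@R.T+[p[0],p[1],0] for q in parts]
def sil(c,parts,S=4):
    m=np.zeros((480*S//1,640*S),np.uint8) if S==1 else np.zeros((480*S,640*S),np.uint8)
    for q in parts:
        h=cv2.convexHull(((proj(c,q)+.5)*S).astype(np.float32));cv2.fillConvexPoly(m,np.round(h).astype(np.int32),1)
    return m
def fit(masks,parts,p0,dxy=.03,dyaw=np.pi/2,S=3):
    big={};
    for c,m in masks.items():
        r,k=np.where(m);big[c]=(cv2.resize(m.astype(np.uint8),None,fx=S,fy=S,interpolation=0),slice(max(0,r.min()-15)*S,(r.max()+15)*S),slice(max(0,k.min()-15)*S,(k.max()+15)*S))
    def cost(p):
        t=0
        for c,(b,rs,cs) in big.items():
            s=sil(c,place(parts,p),S)[rs,cs]>0;m=b[rs,cs]>0;t+=1-(s&m).sum()/(s|m).sum()
        return t
    b=[(p0[0]-dxy,p0[0]+dxy),(p0[1]-dxy,p0[1]+dxy),(p0[2]-dyaw,p0[2]+dyaw)]
    r=differential_evolution(cost,b,maxiter=35,popsize=10,seed=1,tol=1e-4,polish=False)
    r=minimize(cost,r.x,method="Nelder-Mead",options=dict(initial_simplex=r.x+np.vstack([np.zeros(3),np.diag([.002,.002,.03])])))
    return r.x,r.fun
def pick(c,q,uv,tol=15):
    for d in env.outline_of(c,q):
        if np.hypot(*(np.array(d["box"][:2])-uv))<tol: return d["pixels"]
    print("no",c,q)
E
cat > m.py <<'E'
from fit import *
for c in("scene","top"): env.snapshot(c)
def go(name,parts,uvs,z,p0=None,**k):
    ms={}
    for c,uv in uvs.items():
        for _ in range(3):
            m=pick(c,name,uv)
            if m is not None: ms[c]=m;break
    if p0 is None:
        x,y=ray("top",uvs["top"],z);p0=[x,y,0]
    p,f=fit(ms,parts,p0,**k);print(name,list(ms),p.round(4),np.degrees(p[2]).round(1),round(f,3));
    for c in ms:
        q,g=fit({c:ms[c]},parts,p,dxy=.015,dyaw=.3);print("  ",c,q.round(4),round(g,3))
    return p
go("saddle",SAD,dict(scene=(375,262),top=(275,265)),.08)
go("stand",STAND,dict(scene=(354,347),top=(223,199)),.05,dyaw=.8)
p=go("panel",PANEL,dict(scene=(227,219),top=(417,197)),.06,dyaw=.4)
go("knob",KNOB,dict(scene=(242,197),top=(421,210)),.1)
E
python3 m.py
```

```text
saddle ['scene', 'top'] [ 0.4305  0.1278 -0.1077] -6.2 0.218
   scene [ 0.4302  0.1259 -0.0906] 0.065
   top [ 0.4279  0.1305 -0.0349] 0.062
stand ['scene', 'top'] [ 0.6177  0.2794 -0.2466] -14.1 0.106
   scene [ 0.6183  0.2761 -0.2538] 0.03
   top [ 0.617   0.2821 -0.2505] 0.038
panel ['scene', 'top'] [ 0.6305 -0.2696  0.0448] 2.6 0.111
   scene [ 0.6344 -0.2723 -0.0189] 0.058
   top [ 0.6302 -0.2686  0.0372] 0.038
knob ['scene', 'top'] [ 0.5869 -0.2724  0.0655] 3.8 0.237
   scene [ 0.5879 -0.276   0.0338] 0.066
   top [ 0.586  -0.271   0.0513] 0.084
```

Run:
```python
import cv2,numpy as np
a=cv2.imread("pics/scene0.png");b=cv2.imread("pics/top0.png")
A=cv2.resize(a[175:225,215:275],(480,400),interpolation=2);B=cv2.resize(b[190:230,400:440],(400,400),interpolation=2)
B=cv2.resize(B,(320,320));A=cv2.resize(A,(384,320))
cv2.imwrite("pics/knob.png",np.hstack([A,B]))
```

```text
(no output)
```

View pics/knob.png

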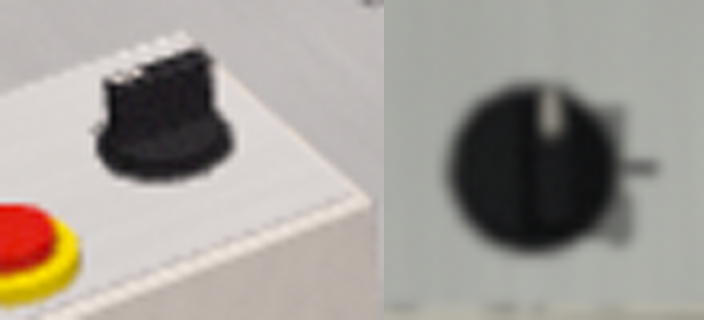

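```bash
cat > act.py <<'E'
from fit import *
def ori(yaw,span=0):
    return [180,0,yaw]
def best(pos,yaw,extra=0):
    """half-turn option with most joint-6 room, also at yaw+extra"""
    o=[]
    for k in(-180,0,180):
        a=env.ik(pos,ori(yaw+k));b=env.ik(pos,ori(yaw+k+extra))
        if a is not None and b is not None: o.append((max(abs(a[5]),abs(b[5])),yaw+k,a,b))
    return min(o,key=lambda t:t[0])
def st():
    s=env.read_state();print({k:np.round(s[k],4).tolist() for k in("clock","ee_pos","tool_rot","wrist_force","wrist_torque","grip_width","finger_force")})
E
python3 - <<'E'
from act import *
for c in("scene","top"): 
    for q,z in(("bar_mid",.11),("knob_grip",.12),("saddle_fin",.132)):
        env_=env.landmark_of(c,q); print(c,q,[ray(c,d["at"][::-1],z).round(4).tolist() for d in env_[:5]])
x,y,th=.430,.128,-4.
j=best([x,y,.114],th+90);print(j)
yaw=j[1]
env.grip(.05,40)
env.move_to([x,y,.25],ori(yaw)); st()
print(env.move_l([x,y,.116],v=.08,threshold=6)); st()
cv2.imwrite("pics/pre.png",np.vstack([cv2.resize(env.snapshot(c)[r:r+90,k:k+160,::-1],None,fx=4,fy=3.2) for c,r,k in(("scene",190,300),("top",220,200))]))
E
```

```text
scene bar_mid [[0.6104, 0.2433], [0.4715, -0.1631]]
scene knob_grip [[0.5774, -0.2763], [0.6784, -0.1304]]
scene saddle_fin [[0.4833, -0.1046], [0.4281, -0.0018], [0.2343, 0.2874], [0.4351, 0.1285], [0.3378, 0.1875]]
top bar_mid [[0.6082, 0.2476], [0.5282, 0.4914]]
top knob_grip [[0.5865, -0.2717], [0.4175, 0.1264]]
top saddle_fin [[0.3325, 0.204], [0.4238, 0.1265], [0.4841, -0.0946], [0.423, -0.0005], [0.2333, 0.2863]]
(np.float64(13.329338549963897), 86.0, array([ 9.32933855e+00, -4.93800283e+00,  1.01970432e+02, -2.54444375e-14,
        8.29675706e+01,  1.33293385e+01]), array([ 9.32933855e+00, -4.93800283e+00,  1.01970432e+02, -2.54444375e-14,
        8.29675706e+01,  1.33293385e+01]))
{'clock': 4.1333, 'ee_pos': [0.4299, 0.1287, 0.25], 'tool_rot': [-179.9942, -0.0235, 86.0808], 'wrist_force': [-0.7549, 0.1992, -0.1061], 'wrist_torque': [-0.0038, -0.0035, -0.0251], 'grip_width': 0.0496, 'finger_force': 0.0}
False
{'clock': 5.9583, 'ee_pos': [0.4304, 0.1281, 0.1166], 'tool_rot': [179.9308, -0.015, 86.0015], 'wrist_force': [0.5843, 0.3293, -0.2167], 'wrist_torque': [-0.0186, -0.0177, 0.02], 'grip_width': 0.0498, 'finger_force': 0.0}
```

View pics/pre.png

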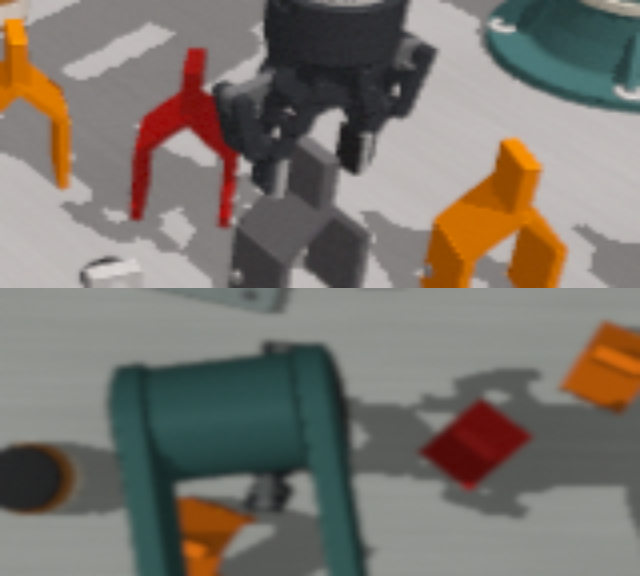

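The scene half (upper) shows the dark fin between the open fingers, near crop pixel (315,165). In the top half (lower) the arm hides it. Closing and lifting.

Run:
```python
from act import *
env.grip(0,60); st()
env.move_l([.430,.128,.30],v=.08); st()
bx,by,yaw=.609,.245,75.7
env.move_l([bx,by,.30],v=.12,frame=None)
env.move_to([bx,by,.30],ori(yaw)); env.move_l([bx,by,.26],v=.08); env.hold(.3); st()
a=env.snapshot("scene");b=env.snapshot("top")
p=[bx,by,np.radians(-14.3)]
for c,im in(("scene",a),("top",b)):
    im=im.copy()
    for q in place(SAD,p)[:5]:
        h=cv2.convexHull(proj(c,q+[0,0,.144]).astype(np.float32)).astype(int);cv2.polylines(im,[h],1,(0,255,0),1)
    for q in place([cyl(1,0,110,9,-134,134)],[.6177,.279,np.radians(-14.3)]):
        h=cv2.convexHull(proj(c,q).astype(np.float32)).astype(int);cv2.polylines(im,[h],1,(255,255,0),1)
    if c=="scene": A=cv2.resize(im[190:390,280:440],None,fx=3,fy=3)
    else: B=cv2.resize(im[140:240,150:290],None,fx=2.2,fy=6)[:, :,:]
cv2.imwrite("pics/over.png",np.hstack([A,B[:600]])[:,:,::-1])
```

```text
{'clock': 6.4833, 'ee_pos': [0.4297, 0.128, 0.116], 'tool_rot': [-179.9539, -0.0032, 86.0002], 'wrist_force': [-1.7693, 0.0309, 1.5901], 'wrist_torque': [0.1272, 0.3451, -0.0055], 'grip_width': 0.0112, 'finger_force': 60.0627}
{'clock': 8.9333, 'ee_pos': [0.4299, 0.128, 0.2996], 'tool_rot': [-179.9521, 0.0114, 86.0045], 'wrist_force': [0.2658, 0.208, -5.3077], 'wrist_torque': [-0.0716, -0.013, 0.0262], 'grip_width': 0.0111, 'finger_force': 59.1427}
{'clock': 12.1083, 'ee_pos': [0.6092, 0.2451, 0.2608], 'tool_rot': [179.935, -0.0401, 75.7039], 'wrist_force': [0.1869, 0.017, -4.9408], 'wrist_torque': [-0.0058, 0.0452, 0.0242], 'grip_width': 0.011, 'finger_force': 59.1003}
```

View pics/over.png

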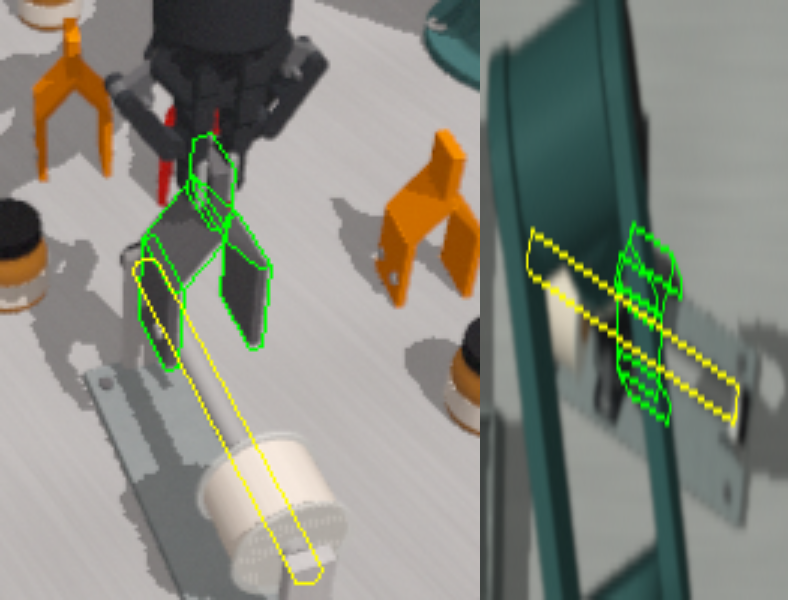

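The overlay of the held saddle (green) and the bar (yellow) agrees with the scene picture to within about 1 px, so I'm lowering with a force threshold.

Run:
```python
from act import *
bx,by=.609,.245
print(env.move_l([bx,by,.160],v=.07,threshold=4)); st()
print(env.move_l([bx,by,.134],v=.015,threshold=3)); env.hold(.2); st()
a=env.snapshot("scene");cv2.imwrite("pics/low.png",cv2.resize(a[190:390,280:480],None,fx=3,fy=3)[:,:,::-1])
```

```text
False
{'clock': 13.7833, 'ee_pos': [0.6094, 0.2451, 0.1608], 'tool_rot': [179.9255, -0.0453, 75.6999], 'wrist_force': [-0.4585, -0.109, -5.4285], 'wrist_torque': [-0.0085, 0.0049, 0.0071], 'grip_width': 0.0114, 'finger_force': 59.0844}
True
{'clock': 15.25, 'ee_pos': [0.6088, 0.245, 0.139], 'tool_rot': [-179.9666, 0.0067, 75.6952], 'wrist_force': [-0.8224, -0.3765, 6.2788], 'wrist_torque': [0.0046, 0.0642, -0.0173], 'grip_width': 0.011, 'finger_force': 60.7869}
```

View pics/low.png

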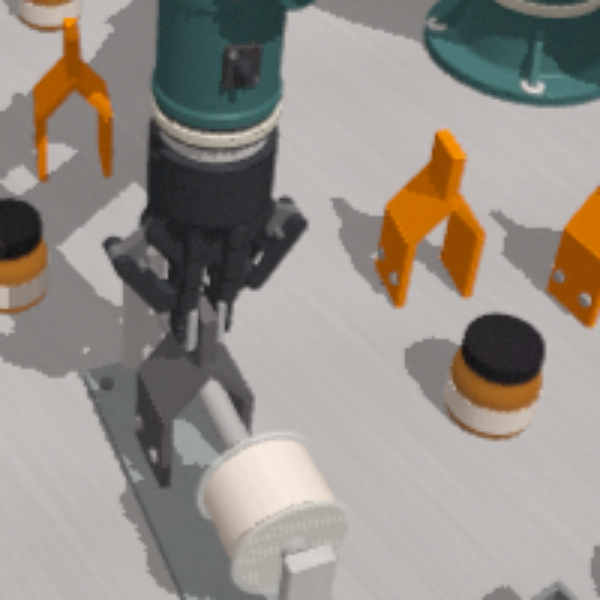

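The saddle is astride the bar at crop (205,390), with contact at the predicted height. Releasing, then going to the knob.

Run:
```python
from act import *
bx,by=.609,.245
env.grip(.02,20); env.grip(.045); env.hold(.3); st()
env.move_l([bx,by,.30],v=.1); st()
kx,ky,ky0=.587,-.273,3.
j=best([kx,ky,.101],ky0,-62);print(j)
env.move_to([.55,0.,.30],ori(j[1])); env.move_to([kx,ky,.22],ori(j[1]))
st()
for c in("scene","top"): env.snapshot(c)
m={"scene":pick("scene","saddle",(352,305),25)}
if m["scene"] is None: print([d["box"] for d in env.recognise("scene","saddle")])
m["top"]=pick("top","saddle",(240,200),15)
m={k:v for k,v in m.items() if v is not None}
for c in m:
    p,f=fit({c:m[c]},[q+[0,0,.024] for q in SAD],[.609,.245,-.25],dyaw=.4);print(c,p,f)
a=env.snapshot("scene");b=env.snapshot("top")
cv2.imwrite("pics/k2.png",np.hstack([cv2.resize(a[130:250,180:310],(433,400),interpolation=2),cv2.resize(a[250:370,290:400],(366,400),interpolation=2)])[:,:,::-1])
```

```text
{'clock': 16.225, 'ee_pos': [0.607, 0.2445, 0.1352], 'tool_rot': [-179.6261, 0.2116, 75.7008], 'wrist_force': [0.5024, -0.2604, 0.9527], 'wrist_torque': [-0.0009, -0.0262, -0.0045], 'grip_width': 0.0451, 'finger_force': 0.0}
{'clock': 18.025, 'ee_pos': [0.6088, 0.2449, 0.299], 'tool_rot': [-179.5427, 0.2655, 75.6999], 'wrist_force': [-0.076, 1.3479, 0.0438], 'wrist_torque': [0.0047, -0.0043, -0.0022], 'grip_width': 0.0449, 'finger_force': 0.0}
(np.float64(119.0422083112562), 3.0, array([-2.99577917e+01,  2.04478386e+01,  7.49780306e+01, -2.54444375e-14,
        8.45741308e+01,  5.70422083e+01]), array([-2.99577917e+01,  2.04478386e+01,  7.49780306e+01, -2.54444375e-14,
        8.45741308e+01,  1.19042208e+02]))
{'clock': 20.125, 'ee_pos': [0.5877, -0.2716, 0.2208], 'tool_rot': [-179.9848, -0.0726, 3.1101], 'wrist_force': [0.2735, -0.3841, -0.3303], 'wrist_torque': [-0.0268, 0.0234, 0.0199], 'grip_width': 0.0449, 'finger_force': 0.0}
scene [ 0.61005069  0.2437685  -0.30120055] 0.20713835486920895
top [ 0.6073765   0.24677492 -0.26046133] 0.05881112984822934
```

View pics/k2.png

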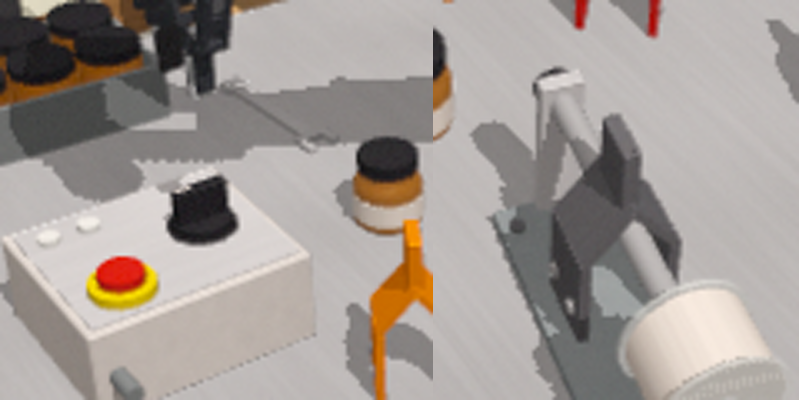

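The right half shows the saddle hanging on the bare bar at (615,210), released. The left half shows the knob at (203,210). Twisting it now.

Run:
```python
from act import *
kx,ky,y0=.587,-.273,3.
print(env.move_l([kx,ky,.103],v=.06,threshold=6)); st()
env.grip(0,40); st()
for d in(20,40,52,57,59,61):
    env.move_to([kx,ky,.103],ori(y0-d)); s=env.read_state()
    print(d,s["wrist_torque"].round(3),s["wrist_force"].round(1),s["tool_rot"].round(1)[2])
a=env.snapshot("scene")
cv2.imwrite("pics/tw.png",cv2.resize(a[130:250,180:310],(650,600),interpolation=2)[:,:,::-1])
```

```text
False
{'clock': 22.525, 'ee_pos': [0.5872, -0.2731, 0.1034], 'tool_rot': [179.9747, -0.0371, 2.9995], 'wrist_force': [0.1045, -0.1902, 0.6558], 'wrist_torque': [0.0016, -0.0059, 0.017], 'grip_width': 0.0451, 'finger_force': 0.0}
{'clock': 22.9083, 'ee_pos': [0.5872, -0.2743, 0.1035], 'tool_rot': [179.8644, -0.0544, 2.9391], 'wrist_force': [0.9632, -3.631, 0.2303], 'wrist_torque': [-0.5574, -0.0301, -0.24], 'grip_width': 0.0119, 'finger_force': 42.7819}
20 [-0.753 -0.052  0.041] [ 0.  -6.4  0.4] -17.0
40 [-0.916 -0.079  0.059] [-0.1 -5.7 -0.7] -37.0
52 [-1.011 -0.005  0.151] [-0.6 -6.9  0.7] -49.0
57 [-1.018 -0.009  0.171] [-0.3 -6.   0.4] -54.1
59 [-0.978  0.053  0.156] [-1.6 -6.9  0.8] -56.0
61 [-1.029  0.079  0.127] [ 0.2 -6.7 -0.7] -58.0
```

View pics/tw.png

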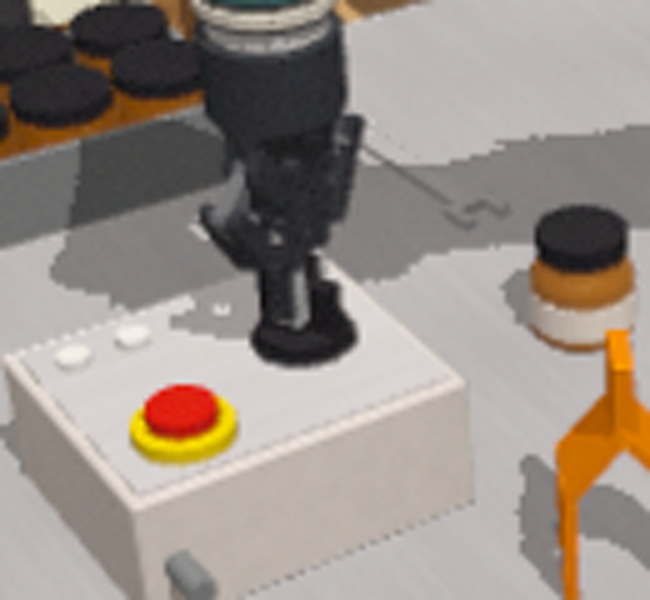

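The bar is gripped and turned (crop 290,310). There's no torque rise from the stop yet, so I'll continue until it shows.

Run:
```python
from act import *
kx,ky,y0=.587,-.274,3.
for d in range(62,72):
    env.move_to([kx,ky,.103],ori(y0-d)); env.hold(.1); s=env.read_state()
    t=s["wrist_torque"];print(d,t.round(3),s["wrist_force"].round(1),s["tool_rot"].round(1)[2],s["effort"][5].round(2))
    if abs(t[2])>.6: break
env.hold(.7); st()
```

```text
62 [-0.869  0.106  0.354] [-1.9 -5.3  0.3] -59.0 0.39
63 [-0.94   0.151  0.613] [-1.5 -5.5  1.3] -59.9 0.65
{'clock': 26.275, 'ee_pos': [0.5867, -0.2755, 0.1034], 'tool_rot': [179.8935, -0.1494, -59.9271], 'wrist_force': [-1.7999, -5.9138, 0.543], 'wrist_torque': [-0.9096, 0.0738, 0.664], 'grip_width': 0.012, 'finger_force': 43.3124}
```

The torque rose at 62–63°, so the stop is reached and was held for 0.7 s. Turning back with it, then releasing.

Run:
```python
from act import *
kx,ky,y0=.587,-.274,3.
env.move_to([kx,ky,.103],ori(y0-2)); env.grip(.05); env.hold(.3); st()
env.move_l([kx,ky,.30],v=.1); env.move_to([.45,-.25,.32],ori(y0)); env.hold(.5)
for c in("scene","top"): env.snapshot(c)
for c,u in(("scene",(242,197)),("top",(421,210))):
    m=pick(c,"knob",u)
    if m is not None: p,f=fit({c:m},KNOB,[.587,-.273,0],dyaw=1.4);print(c,p,f)
for c,u in(("scene",(352,305)),("top",(240,200))):
    m=pick(c,"saddle",u,25)
    if m is not None: p,f=fit({c:m},[q+[0,0,.024] for q in SAD],[.609,.245,-.25],dyaw=.4);print(c,p,f)
a=env.snapshot("scene");cv2.imwrite("pics/end.png",cv2.resize(a[140:400,180:480],None,fx=2.3,fy=2.3,interpolation=2)[:,:,::-1]); st()
```

```text
{'clock': 28.025, 'ee_pos': [0.587, -0.274, 0.103], 'tool_rot': [-179.9931, -0.0021, 0.9996], 'wrist_force': [0.088, -0.7423, 0.5238], 'wrist_torque': [0.034, 0.0148, 0.018], 'grip_width': 0.0499, 'finger_force': 0.0}
scene [ 0.58471461 -0.27899468  0.2435498 ] 0.15045170257122997
top [ 0.58675827 -0.26982429  0.70196488] 0.16933638443935928
scene [ 0.60999055  0.24375084 -0.3002498 ] 0.19806268703732877
top [ 0.60843065  0.2467849  -0.26048265] 0.08538940141600515
{'clock': 31.6083, 'ee_pos': [0.45, -0.25, 0.3201], 'tool_rot': [179.9929, -0.0069, 2.9972], 'wrist_force': [-0.1774, -0.0429, -0.1286], 'wrist_torque': [0.0015, -0.0329, -0.0221], 'grip_width': 0.0502, 'finger_force': 0.0}
```

View pics/end.png

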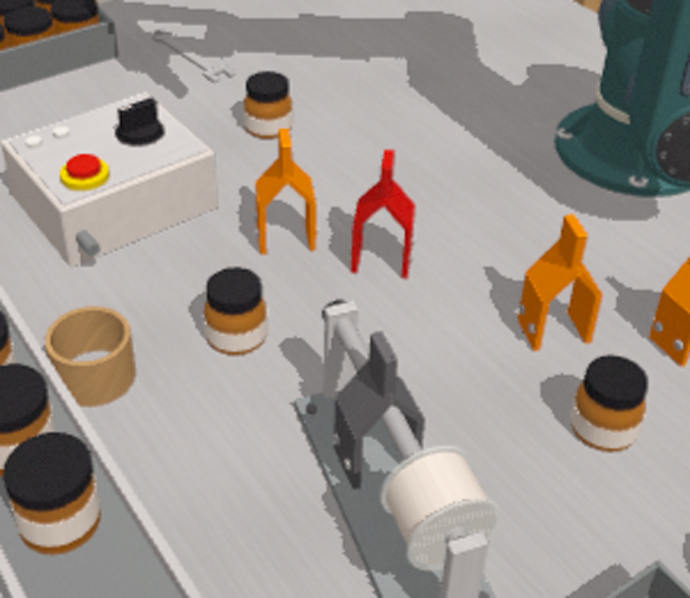

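The saddle sits on the bar (crop 380,390), the stop button is up, and the bystanders haven't moved. The outline fit of the knob is noisy, so I'll compare it with the first picture before handing in.

Run:
```python
from act import *
a=cv2.imread("pics/scene0.png")[175:220,220:270].astype(int);b=env.snapshot("scene")[175:220,220:270,::-1].astype(int)
d=(abs((a.sum(2)<180).astype(int)-(b.sum(2)<180))).sum();print("changed dark px",d,"of",(a.sum(2)<180).sum())
if d<25: print(env.finish_job())
```

```text
changed dark px 0 of 284
the job is handed in; nothing more can be done
None
```

The job is handed in, and no verdict came back. The dark steel saddle hangs astride the bare bar, released. The knob was turned to its stop, held for 0.7 s and is back at rest (pixel-identical to the first picture). The stop button is up, and the last picture shows no bystander moved.

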